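# Clear the key reader's slot and hold a key tag in it

### The job

The cleaning wand was left standing in the slot of the key reader: take it out and stand it in the empty cup. Then take the key tag with the wide flat head from the rack, lower its blade into the reader's slot until at least half of the blade is inside, and finish while still holding it there, with the shoulders of its head clear above the slot's lips. Leave the other two tags, the stapler and the key basket where they are and do not tip the cup over.

Things in the scene. Friction and masses are not known exactly. Their poses are not given: they have to be found in the camera images.
- reader: Fixed grey box, 110 (x) x 130 (y) x 110 mm high, origin at the centre of its underside. In the middle of its top is the slot: 8 mm across x, 32 mm along y, 70 mm deep with a closed bottom, straight down. Steel lips round the mouth rise 5 mm above the box top (to z = 115 mm), their inner faces sloping out at 45 degrees to an opening of 18 x 42 mm; over the lips' outsides the bezel measures 30 x 54 mm.
- slot (a point): Centre of the slot's mouth where the straight part begins, level with the box top, 110 mm above the reader's origin; x across the slot (8 mm), y along it (32 mm), z up.
- wand: Loose cleaning wand, 170 mm long, 40 g, standing in the slot at the start on the slot's bottom (40 mm above the desk), its x and y along the reader's. Origin at the centre of its lower end, z along it. From 0 to 85 mm a flat blade 6 (x) x 28 mm (y), from 85 to 170 mm a handle 16 (x) x 22 mm (y).
- wand_tip (a point): Centre of the wand's lower end (its origin).
- cup: Loose round dark steel pen cup, standing upright and empty, 62 mm outside, 54 mm inside diameter, 100 mm high, floor 5 mm thick, about 350 g. Origin at the centre of its underside.
- rack: Fixed black block, 60 (x) x 210 (y) x 50 mm high, origin at the centre of its underside. Three pockets in its top at y = -70, 0 and 70 mm, each 8 (x) x 32 (y) x 40 mm deep, hold the three tags upright; which tag is in which pocket varies.
- wide_tag: The key tag to use. Loose, about 70 g, 102 mm long, standing upright in a rack pocket with its x and y along the rack's. Origin at the centre of the blade's lower end (10 mm above the desk at the start), z up along it. From 0 to 60 mm a steel blade 6 (x) x 30 mm (y), from 60 to 102 mm a grey head, wide and flat: 16 (x) x 38 mm (y). The head's lower edge forms the shoulders, which are too large for the slot.
- wide_tag_tip (a point): Centre of the blade's lower end of the wide tag (its origin).
- round_tag: Bystander in the rack: tag with the same blade and height, round head 24 mm across. Origin at its lower end.
- narrow_tag: Bystander in the rack: tag with the same blade and height, square head 16 x 16 mm. Origin at its lower end.
- basket: Bystander: open black key basket, 110 (x) x 170 (y) x 50 mm, origin at the centre of its underside.
- stapler: Bystander: black stapler, 36 (x) x 140 (y) x 50 mm, origin at the centre of its underside.
Mind the look-alikes: they are no part of the job. What is shaped like the wide_tag but red is not meant.

How it is judged:
By the outcome, as a careful person would: the job done as asked, in the order asked, and still so for the second after the job is handed in, while the arm keeps its last pose, push and grip.
It also fails if it takes over 56 s, if anything falls off the work surface, if the arm or the gripper's body presses on something with over 40 N, if the wrist force passes 120 N, or if a joint passes its speed limit or range.

### The arm

A 6-joint arm with a two-finger parallel gripper is mounted at the origin on the work surface. World frame = base frame: x ahead of the robot, y to its left, z up, the work surface at z = 0. Lengths are in m, angles in degrees, forces in N, time in s.
With the tool pointing down it reaches from about 0.25 to 0.725 m from the base axis. Payload 9.7 kg.
Tool frame: the origin (TCP) lies on the centre line of the jaws, within the pads' length; the fingertips stand 19 mm ahead of it and the grasp point (between the pads) is the TCP; z points along the fingers, y is the direction in which the jaws open and shut (so a half turn about z gives the same grasp; the last joint's range is limited). The gripper opens to 85 mm and grips with 20 to 120 N. Pads are 22 mm wide; open, the fingers measure 114 mm over their backs; the gripper's body (76 mm by 85 mm) begins 54 mm behind the grasp point. The pads swing forward as they close: fully open they stand 13 mm farther back than shut.
Start: joints at [71.448, 4.979, 10.078, 95.1, 0, 90], TCP at [0.175, 0.521, 0.25] pointing down, gripper open.
Joint ranges: [-179.16, 179.16], [-48.56, 103.87], [-65.8, 70.77], [-126.05, 130.52], [-82.76, 87.17], [-180, 180]. Speed limits (degrees/s): [127.2, 127.2, 147.25, 180, 180, 180].

### API

Orientations are given as [roll, pitch, yaw] about the fixed x, y, z axes, in that order (R = Rz(yaw) Ry(pitch) Rx(roll)).
In Python, from workcell import bot gives the robot as it stands.
- The arm moves only by the tool servo_tool, never from a script. Its argument "motion" is a list that holds one entry, the list of rows, each a list of 6 numbers: the shift along the tool's x, y, z in mm, then the turn, a rotation vector about the tool's x, y, z in rad. A call has 1 to 5 rows; each row shifts and turns the commanded pose from where the row before left it, along the tool's axes as they then stand; what a row does not reach is not made up. A row lasts 1/10 s, in which the tool goes at most 50 mm and 8.59 degrees, less where a joint would pass 70% of its speed; a pose out of reach is approached as far as the arm can. A call is refused whole if a number of a shift passes 50 or a number of a turn 0.15, either way. A call with a gripper value outside its range is refused whole. "gripper" is the finger opening in mm, from 0 to 85.4, set as the call begins (left out, the last holds). The fingers move at their own pace and stop on an object; "newtons" is the grip in N (left out, the last holds). Time passes only in rows, so rows that do not move let the fingers close. It gives the time, the measured TCP pose, the force and the opening at its end, in the units of the state.
- bot.get_obs(): the state, without advancing time (a new reading comes with each control period).
- bot.camera(name): name is "scene" or "top" or "wrist"; returns a dict with "color" (480x640x3 uint8, red, green, blue), "fx", "fy", "cx", "cy" (pixels), "R" (3x3) and "t" (3): a world point X has camera coordinates R X + t. Camera axes: x right, y down, z forward; pixel columns grow to the right and rows downward; lengths in m; the calibration is good to about 2 mm. A picture is of the moment at which its call begins. There is no depth.
- bot.job_done(): hands the job in, once; it reports no verdict.
Trained networks look in a picture, given as the dict that the camera call returned (one of the last four; its "shot" number tells which), for a name from the list of things; names that differ only in an ending like _2 or _b are one class to them, and where a whole thing is asked for, a point or a joint stands for the part that bears it (a point fixed in the world has none). Each returns a list of dicts, best first, with "confidence" (0 to 1); they miss things now and then, are a little off and sometimes report something else, mostly with a low value. They report only what shows in the picture. A call takes as long as a camera call. They do not tell look-alikes from the thing itself.
- bot.look_for(picture, label): "rect" ([left, top, width, height] in pixels, round what is visible of it).
The state is a dict: "time": time; "q": joint angles; "qd": joint speeds; "joint_efforts": joint torques, N m; "ee_pos": TCP position; "tcp_rot": TCP orientation; "wrist_force": force on the tool from outside, world axes, zero at the start; "torque": the same for the moment, N m; "opening": finger opening in m.
Only numpy, scipy, OpenCV 4.12 (cv2) and the standard library are available. Lean on these libraries where they do the work, as an engineer would, in place of code of your own. Each camera call takes 0.05 s, during which the arm holds its last target.

## Working session

There is one attempt and no reset: what is moved stays moved. The work goes in short steps, Python scripts to look and compute and a tool call to move; the robot and the scene stay as the last step left them, time stands still between calls to the robot, and variables do not carry over. Pictures are saved under pics/ and viewed, and the job is handed in when it is done.

Besides the shell and the picture viewer there is one more tool, called as a command line: name --argument value ..., lists and objects as JSON in quotes. servo_tool: Moves the arm, as the interface text tells. Its arguments: {"type":"object","properties":{"motion":{"type":"array","items":{"type":"array","items":{"type":"array","items":{"type":"number"}}}},"gripper":{"type":"number"},"newtons":{"type":"number"}},"required":["motion"]}

```bash
ls; mkdir -p pics
cat > h.py <<'E'
import numpy as np, cv2
from workcell import bot
def save(p,n): cv2.imwrite(f'pics/{n}.png',p['color'][:,:,::-1])
E
python3 - <<'E'
from h import *
for n in ['scene','top','wrist']:
    p=bot.camera(n); save(p,n+'0'); print(n,p['fx'],p['fy'],p['cx'],p['cy'],np.round(p['R'],4).tolist(),np.round(p['t'],4).tolist())
    for l in ['reader','wand','cup','rack','wide_tag','round_tag','narrow_tag','basket','stapler']:
        for d in bot.look_for(p,l)[:3]: print(l,[round(v) for v in d['rect']],round(d['confidence'],2))
o=bot.get_obs(); print(o)
E
```

```text
pics
scene 467.4549087540699 467.4549087540699 323.1873843286602 243.7535738487295 [[-0.4929, 0.8701, -0.005], [0.6545, 0.367, -0.661], [-0.5733, -0.3291, -0.7503]] [0.2873, -0.3829, 1.3365]
reader [299, 156, 82, 89] 0.67
wand [335, 142, 13, 44] 0.57
cup [431, 238, 21, 28] 0.75
cup [205, 151, 36, 53] 0.57
rack [388, 226, 107, 90] 0.77
rack [465, 255, 24, 32] 0.21
wide_tag [514, 260, 38, 46] 0.9
wide_tag [465, 255, 28, 33] 0.89
wide_tag [468, 306, 18, 44] 0.87
round_tag [432, 239, 20, 28] 0.67
narrow_tag [403, 217, 20, 30] 0.77
basket [255, 279, 110, 106] 0.82
basket [436, 240, 19, 28] 0.6
stapler [167, 230, 61, 49] 0.72
top 506.40438268602486 506.40438268602486 326.9554036290867 242.97220348095732 [[-0.0018, -0.9999, -0.0131], [-0.9988, 0.0024, -0.0489], [0.049, 0.013, -0.9987]] [0.0646, 0.6466, 1.1831]
reader [326, 279, 68, 57] 0.9
reader [277, 151, 76, 59] 0.22
cup [458, 265, 39, 26] 0.65
rack [202, 258, 99, 45] 0.95
wide_tag [192, 220, 19, 23] 0.77
wide_tag [204, 269, 24, 12] 0.64
wide_tag [241, 228, 16, 14] 0.59
round_tag [241, 277, 15, 10] 0.56
round_tag [459, 264, 38, 27] 0.43

[... 288 characters left out ...]
3037], [0.2879, -0.0967, -0.9528]] [-0.5501, -0.0396, 0.3793]
{'time': 1.5, 'q': array([7.14483380e+01, 4.97899828e+00, 1.00794550e+01, 9.51003070e+01,
       2.42923154e-03, 9.00012852e+01]), 'qd': array([0.01945823, 0.03449424, 0.12350535, 0.01298279, 0.11962479,
       0.00090397]), 'joint_efforts': array([ 3.35927754e-03, -5.20084262e+01,  4.64867127e+01,  1.11729318e-03,
        1.69828490e-04,  4.17416527e-05]), 'ee_pos': array([0.17497651, 0.52142229, 0.25029432]), 'tcp_rot': array([ 1.79999850e+02, -2.42923490e-03,  1.61447053e+02]), 'wrist_force': array([ 0.79465855, -0.18067933,  0.46631378]), 'torque': array([-0.01809156, -0.02102818, -0.05734544]), 'opening': 0.08559375368997088}
```

View pictures.

Run:
```python
import cv2
a=cv2.imread('pics/scene0.png')[110:410,140:580]; cv2.imwrite('pics/scene0c.png',cv2.resize(a,None,fx=1.8,fy=1.8,interpolation=cv2.INTER_CUBIC))
a=cv2.imread('pics/top0.png')[140:350,180:510]; cv2.imwrite('pics/top0c.png',cv2.resize(a,None,fx=2.4,fy=2.4,interpolation=cv2.INTER_CUBIC))
```

```text
(no output)
```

View pics/scene0c.png

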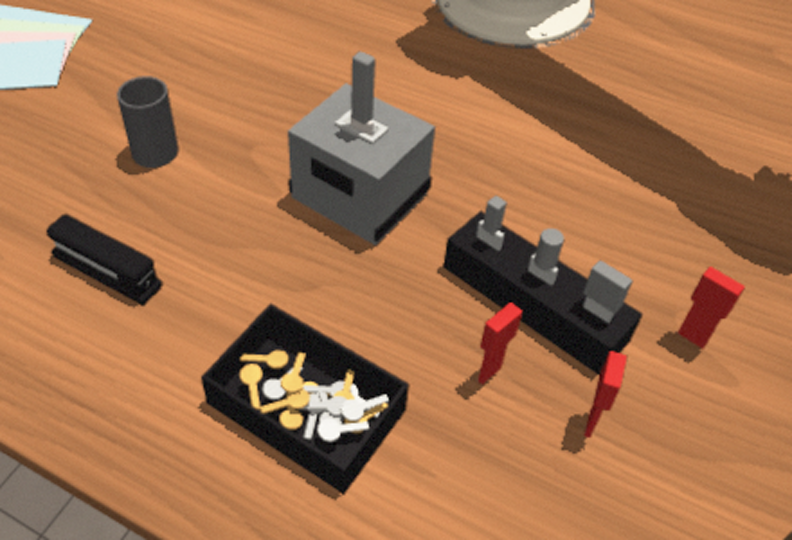

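View pics/top0c.png

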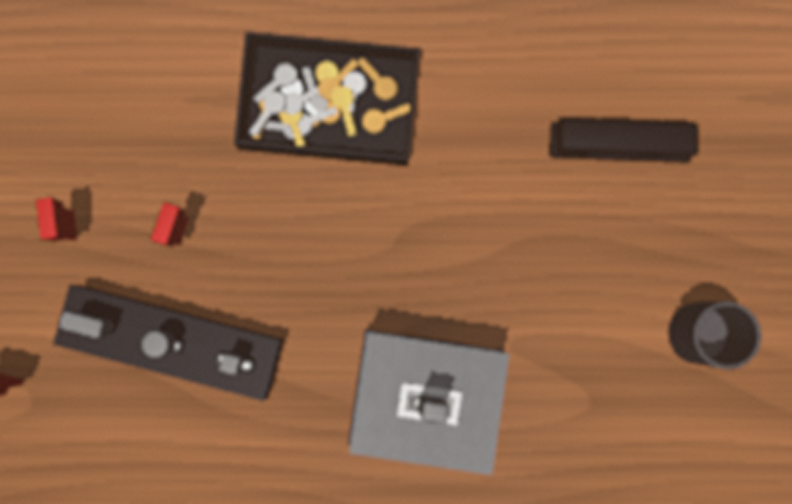

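View pics/wrist0.png

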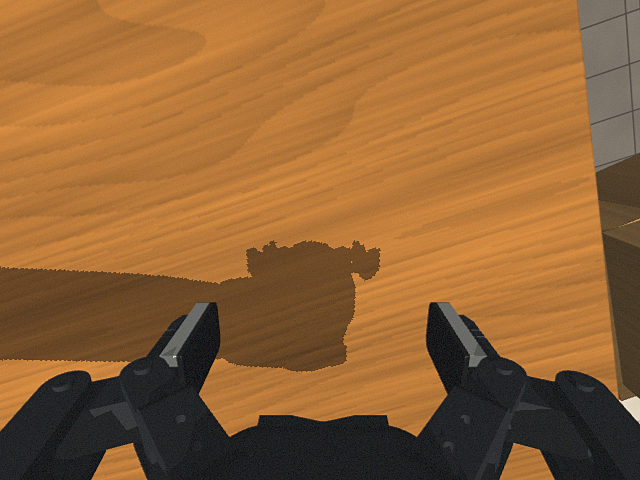

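```bash
cat >> h.py <<'E'
CAM={'top':(506.404,506.404,326.955,242.972,np.array([[-0.0018,-0.9999,-0.0131],[-0.9988,0.0024,-0.0489],[0.049,0.013,-0.9987]]),np.array([0.0646,0.6466,1.1831])),
'scene':(467.455,467.455,323.187,243.754,np.array([[-0.4929,0.8701,-0.005],[0.6545,0.367,-0.661],[-0.5733,-0.3291,-0.7503]]),np.array([0.2873,-0.3829,1.3365]))}
def cam(p):
    return (p['fx'],p['fy'],p['cx'],p['cy'],np.array(p['R']),np.array(p['t']))
def back(c,u,v,z):
    fx,fy,cx,cy,R,t=c; C=-R.T@t; d=R.T@np.array([(u-cx)/fx,(v-cy)/fy,1]); return C+d*(z-C[2])/d[2]
def proj(c,X):
    fx,fy,cx,cy,R,t=c; X=np.atleast_2d(X)@R.T+t; return np.c_[fx*X[:,0]/X[:,2]+cx,fy*X[:,1]/X[:,2]+cy]
def box(c,x,y,yaw,sx,sy,z,oy=0):
    a=np.radians(yaw); P=np.array([[sx,sy],[-sx,sy],[-sx,-sy],[sx,-sy]])/2+[0,oy]
    R=np.array([[np.cos(a),-np.sin(a)],[np.sin(a),np.cos(a)]]); P=P@R.T+[x,y]
    return proj(c,np.c_[P,np.full(4,z)])
E
python3 - <<'E'
from h import *
c=CAM['top']
f=lambda u,v,z:back(c,u/2.4+180,v/2.4+140,z)
R=np.array([f(u,v,.11) for u,v in[(368,330),(508,352),(492,474),(349,453)]]); print(R.round(4),R.mean(0))
K=np.array([f(u,v,.05) for u,v in[(68,285),(287,329),(267,400),(55,343)]]); print(K.round(4),K.mean(0))
for P in(R,K):
    d=P[1]-P[0]; e=P[2]-P[3]; g=P[3]-P[0];h=P[2]-P[1]; print([np.degrees(np.arctan2(q[1],q[0])).round(1) for q in(d,e,g,h)],[np.linalg.norm(q).round(3) for q in(d,e,g,h)])
print('cup',f(727,334,.1),'tagtop',f(81,325,.112), 'wandtop',f(435,411,.21),'lips',f(430,404,.115))
img=cv2.imread('pics/scene0.png');s=CAM['scene']
g=lambda u,v,z:back(s,u/1.8+140,v/1.8+110,z)
print('scene reader',[g(u,v,.11).round(4) for u,v in[(289,130),(350,86),(434,129),(378,178)]],'wandtop',g(363,57,.21),'cup',g(144,93,.1))
print('rack',[g(u,v,.05).round(4) for u,v in[(447,240),(479,213),(639,309),(614,351)]],'tagtop',g(609,275,.112))
E
```

```text
[[ 0.5669  0.0483  0.11  ]
 [ 0.5469 -0.0782  0.11  ]
 [ 0.4374 -0.063   0.11  ]
 [ 0.4562  0.0657  0.11  ]] [ 0.50184179 -0.00681445  0.11      ]
[[0.6093 0.3363 0.05  ]
 [0.5668 0.1258 0.05  ]
 [0.4993 0.1448 0.05  ]
 [0.5538 0.3483 0.05  ]] [0.55730564 0.2388143  0.05      ]
[np.float64(-99.0), np.float64(-98.3), np.float64(171.1), np.float64(172.1)] [np.float64(0.128), np.float64(0.13), np.float64(0.112), np.float64(0.111)]
[np.float64(-101.4), np.float64(-105.0), np.float64(167.9), np.float64(164.3)] [np.float64(0.215), np.float64(0.211), np.float64(0.057), np.float64(0.07)]
cup [ 0.56256814 -0.2786944   0.1       ] tagtop [0.57187283 0.30877323 0.112     ] wandtop [ 0.50236284 -0.00661444  0.21      ] lips [ 0.50052534 -0.00729024  0.115     ]
scene reader [array([ 0.5439, -0.0753,  0.11  ]), array([ 0.4391, -0.0526,  0.11  ]), array([0.4611, 0.0693, 0.11  ]), array([0.5638, 0.0501, 0.11  ])] wandtop [ 0.50163984 -0.00425118  0.21      ] cup [ 0.56253609 -0.27187176  0.1       ]
rack [array([0.5581, 0.1359, 0.05  ]), array([0.5025, 0.1508, 0.05  ]), array([0.5481, 0.3482, 0.05  ]), array([0.6116, 0.3412, 0.05  ])] tagtop [0.57561332 0.30955889 0.112     ]
```

```bash
cat >> h.py <<'E'
from scipy.spatial.transform import Rotation as Ro
def plan(x,y,z,yaw,step=45,rows=None):
    o=bot.get_obs(); p=o['ee_pos']; R=Ro.from_euler('xyz',o['tcp_rot'],degrees=True)
    T=Ro.from_euler('xyz',[180,0,yaw],degrees=True); tot=(R.inv()*T).as_rotvec()
    D=(np.array([x,y,z])-p)*1000
    n=rows or max(1,int(np.ceil(max(np.linalg.norm(D)/step,np.linalg.norm(tot)/.14))))
    print('t',round(o['time'],2),'pos',p.round(4),o['tcp_rot'].round(2),'F',o['wrist_force'].round(1),'D',D.round(1),'turn',tot.round(3),'n',n)
    for i in range(n):
        s=R.inv().apply(D/n); print([round(float(v),1) for v in s]+[round(float(v),4) for v in tot/n])
        R=R*Ro.from_rotvec(tot/n)
E
python3 - <<'E'
from h import *
plan(0.49,-0.005,0.30,81.4)
E
```

```text
t 1.5 pos [0.175  0.5214 0.2503] [180.    -0.   161.45] F [ 0.8 -0.2  0.5] D [ 315.  -526.4   49.7] turn [-0.    -0.     1.397] n 14
[-33.3, -28.5, -3.6, -0.0, -0.0, 0.0998]
[-36.0, -25.0, -3.6, -0.0, -0.0, 0.0998]
[-38.3, -21.3, -3.6, -0.0, -0.0, 0.0998]
[-40.2, -17.4, -3.6, -0.0, -0.0, 0.0998]
[-41.8, -13.3, -3.6, -0.0, -0.0, 0.0998]
[-42.9, -9.1, -3.6, -0.0, -0.0, 0.0998]
[-43.6, -4.8, -3.6, -0.0, -0.0, 0.0998]
[-43.8, -0.4, -3.6, -0.0, -0.0, 0.0998]
[-43.6, 4.0, -3.6, -0.0, -0.0, 0.0998]
[-43.0, 8.3, -3.6, -0.0, -0.0, 0.0998]
[-42.0, 12.5, -3.6, -0.0, -0.0, 0.0998]
[-40.5, 16.7, -3.6, -0.0, -0.0, 0.0998]
[-38.7, 20.6, -3.6, -0.0, -0.0, 0.0998]
[-36.4, 24.4, -3.6, -0.0, -0.0, 0.0998]
```

servo_tool --motion '[[[-33,-28,-12,0,0,0.1],[-36,-25,-12,0,0,0.1],[-38,-21,-12,0,0,0.1],[-40,-17,-12,0,0,0.1],[-42,-13,-4,0,0,0.1]]]'

```text
time: 2.0
ee_pos: [0.2883, 0.3335, 0.3036]
tcp_rot: [179.9, -0.0, 132.6]
wrist_force: [0.2, 0.4, -0.8]
opening: 0.0855
```

servo_tool --motion '[[[-43,-9,0,0,0,0.1],[-43,-5,0,0,0,0.1],[-43,0,0,0,0,0.1],[-43,4,0,0,0,0.1],[-43,8,0,0,0,0.1]]]'

```text
time: 2.5
ee_pos: [0.3995, 0.1468, 0.3025]
tcp_rot: [180.0, -0.0, 103.9]
wrist_force: [0.7, 0.6, 0.2]
opening: 0.0854
```

Run:
```python
from h import *
plan(0.502,-0.02,0.32,81.4)
p=bot.camera('wrist'); save(p,'w1')
```

```text
t 2.5 pos [0.3995 0.1468 0.3025] [ 1.7996e+02 -1.0000e-02  1.0393e+02] F [0.7 0.6 0.2] D [ 102.5 -166.8   17.5] turn [ 0.001 -0.     0.393] n 5
[-37.3, 11.9, -3.5, 0.0001, -0.0001, 0.0786]
[-36.3, 14.8, -3.5, 0.0001, -0.0001, 0.0786]
[-35.0, 17.6, -3.5, 0.0001, -0.0001, 0.0786]
[-33.5, 20.3, -3.5, 0.0001, -0.0001, 0.0786]
[-31.8, 22.8, -3.5, 0.0001, -0.0001, 0.0786]
```

servo_tool --motion '[[[-37,12,-3.5,0,0,0.0786],[-36,15,-3.5,0,0,0.0786],[-35,17.6,-3.5,0,0,0.0786],[-33.5,20,-3.5,0,0,0.0786],[-20,22.8,-3.5,0,0,0.0786]]]'

```text
time: 3.05
ee_pos: [0.5034, -0.0077, 0.3201]
tcp_rot: [180.0, 0.0, 81.4]
wrist_force: [0.6, 0.5, -0.2]
opening: 0.0852
```

servo_tool --motion '[[[0,0,0,0,0,0],[0,0,0,0,0,0]]]'

```text
time: 3.25
ee_pos: [0.503, -0.0059, 0.3194]
tcp_rot: [-179.9, -0.0, 81.6]
wrist_force: [0.3, 0.5, 0.2]
opening: 0.0855
```

Run:
```python
from h import *
plan(0.502,-0.006,0.32,81.4)
p=bot.camera('wrist'); save(p,'w2'); c=cam(p)
import pickle; pickle.dump(c,open('w2.pkl','wb'))
for nm,b in [('top',box(c,.502,-.006,-8.6,.016,.022,.21)),('reader',box(c,.502,-.006,-8.6,.11,.13,.11)),('bezel',box(c,.502,-.006,-8.6,.03,.054,.115))]:print(nm,b.round(0).tolist())
```

```text
t 3.25 pos [ 0.503  -0.0059  0.3194] [-179.95   -0.     81.6 ] F [0.3 0.5 0.2] D [-1.  -0.1  0.6] turn [-0.001 -0.     0.004] n 1
[-0.2, -1.0, -0.6, -0.0009, -0.0, 0.0035]
top [[333.0, 226.0], [309.0, 226.0], [309.0, 257.0], [332.0, 257.0]]
reader [[383.0, 138.0], [260.0, 137.0], [267.0, 271.0], [376.0, 272.0]]
bezel [[338.0, 181.0], [305.0, 181.0], [306.0, 237.0], [337.0, 237.0]]
```

View pics/w2.png

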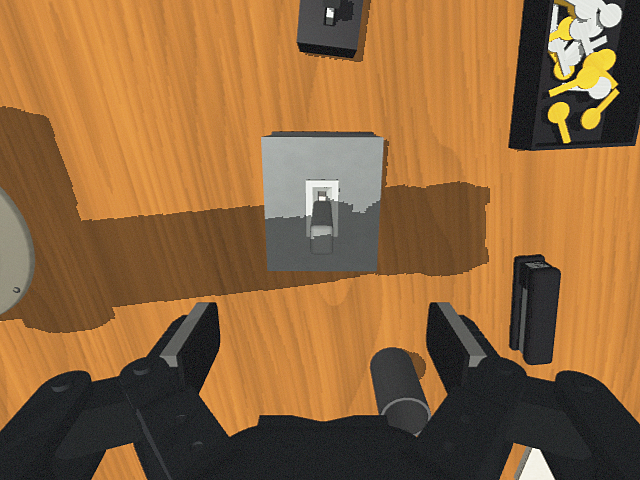

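Run:
```python
from h import *
import pickle; c=pickle.load(open('w2.pkl','rb'))
im=cv2.imread('pics/w2.png')
for col,b in [((0,0,255),box(c,.502,-.006,-8.6,.016,.022,.21)),((0,255,0),box(c,.502,-.006,-8.6,.11,.13,.11)),((255,0,0),box(c,.502,-.006,-8.6,.03,.054,.115))]:
    cv2.polylines(im,[np.round(b*16).astype(np.int32)],True,col,1,cv2.LINE_8,4)
cv2.imwrite('pics/w2c.png',cv2.resize(im[120:285,250:395],None,fx=3.6,fy=3.6,interpolation=cv2.INTER_NEAREST))
im=cv2.imread('pics/w2.png');cv2.imwrite('pics/w2d.png',cv2.resize(im[170:265,290:350],None,fx=6,fy=6,interpolation=cv2.INTER_NEAREST))
```

```text
(no output)
```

View pics/w2c.png

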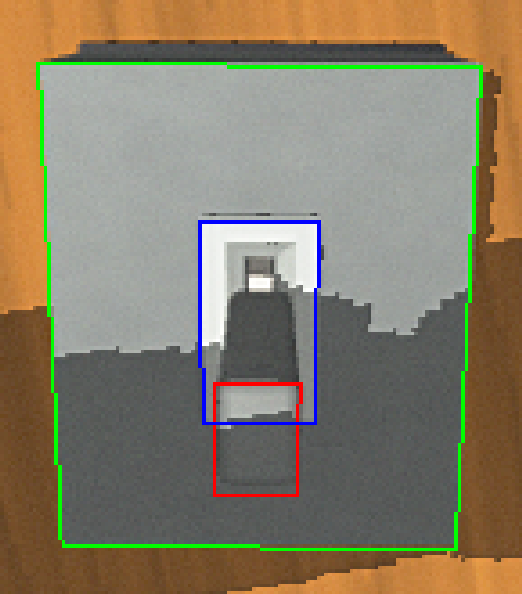

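View pics/w2d.png

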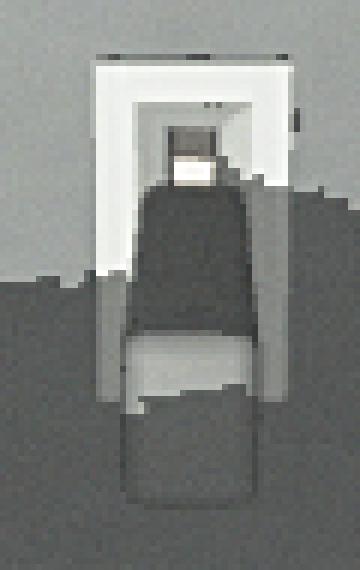

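Run:
```python
from h import *
plan(0.5022,-0.005,0.18,81.4,step=28)
```

```text
t 3.3 pos [ 0.5027 -0.0054  0.3197] [-1.7997e+02 -1.0000e-02  8.1670e+01] F [0.2 0.3 0.5] D [  -0.5    0.4 -139.7] turn [-0.001 -0.     0.005] n 5
[0.1, -0.1, 27.9, -0.0001, -0.0, 0.0009]
[0.1, -0.1, 27.9, -0.0001, -0.0, 0.0009]
[0.1, -0.1, 27.9, -0.0001, -0.0, 0.0009]
[0.1, -0.1, 27.9, -0.0001, -0.0, 0.0009]
[0.1, -0.1, 27.9, -0.0001, -0.0, 0.0009]
```

servo_tool --motion '[[[0,0,28,0,0,0.001],[0,0,28,0,0,0.001],[0,0,28,0,0,0.001],[0,0,28,0,0,0.001],[0,0,28,0,0,0.001]]]' --gripper 85

```text
time: 3.8
ee_pos: [0.5022, -0.0045, 0.179]
tcp_rot: [180.0, -0.0, 81.5]
wrist_force: [0.8, -0.4, -0.0]
opening: 0.0848
```

servo_tool --motion '[[[0,0,0,0,0,0],[0,0,0,0,0,0],[0,0,0,0,0,0],[0,0,0,0,0,0],[0,0,0,0,0,0]]]' --gripper 0 --newtons 25

```text
time: 4.3
ee_pos: [0.5032, -0.0055, 0.1811]
tcp_rot: [179.9, -0.0, 81.4]
wrist_force: [-3.1, 1.2, 7.3]
opening: 0.0154
```

servo_tool --motion '[[[0,0,0,0,0,0],[0,0,0,0,0,0],[0,0,0,0,0,0],[0,0,0,0,0,0]]]'

```text
time: 4.7
ee_pos: [0.503, -0.0055, 0.1811]
tcp_rot: [179.9, -0.0, 81.3]
wrist_force: [-2.4, 1.5, 5.9]
opening: 0.0155
```

servo_tool --motion '[[[0,0,-10,0,0,0],[0,0,-20,0,0,0],[0,0,-20,0,0,0],[0,0,-20,0,0,0],[0,0,-20,0,0,0]]]' --newtons 35

```text
time: 5.2
ee_pos: [0.503, -0.0056, 0.2715]
tcp_rot: [180.0, -0.0, 81.3]
wrist_force: [0.3, -0.1, -0.1]
opening: 0.0156
```

servo_tool --motion '[[[0,0,-20,0,0,0],[0,0,-20,0,0,0],[0,0,-20,0,0,0],[0,0,0,0,0,0]]]'

```text
time: 5.6
ee_pos: [0.5035, -0.0057, 0.333]
tcp_rot: [179.7, -0.0, 81.3]
wrist_force: [0.1, 0.3, -0.2]
opening: 0.0154
```

Run:
```python
from h import *
p=bot.camera('wrist'); save(p,'w3')
plan(0.5625,-0.20,0.33,81.4,step=45)
```

```text
t 5.65 pos [ 0.5034 -0.0056  0.3313] [ 1.7985e+02 -2.0000e-02  8.1350e+01] F [-0.5 -0.2 -0.9] D [  59.1 -194.4   -1.3] turn [ 0.003 -0.    -0.001] n 5
[-36.7, 17.5, 0.3, 0.0005, -0.0001, -0.0002]
[-36.7, 17.5, 0.3, 0.0005, -0.0001, -0.0002]
[-36.7, 17.5, 0.3, 0.0005, -0.0001, -0.0002]
[-36.7, 17.5, 0.3, 0.0005, -0.0001, -0.0002]
[-36.7, 17.5, 0.3, 0.0005, -0.0001, -0.0002]
```

View pics/w3.png

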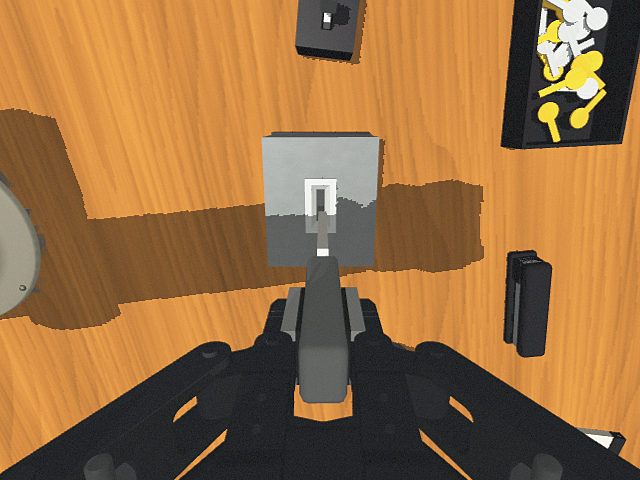

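servo_tool --motion '[[[-30,14,0,0,0,0],[-36,17,0,0,0,0],[-36,17,0,0,0,0],[-36,17,0,0,0,0],[-36,17,0,0,0,0]]]'

```text
time: 6.15
ee_pos: [0.5579, -0.1915, 0.3289]
tcp_rot: [-179.9, -0.0, 81.4]
wrist_force: [0.2, 0.8, 0.4]
opening: 0.0158
```

servo_tool --motion '[[[-36,10,0,0,0,0],[-36,7,0,0,0,0],[-15,0,0,0,0,0],[0,0,0,0,0,0],[0,0,0,0,0,0]]]'

```text
time: 6.65
ee_pos: [0.5614, -0.278, 0.3294]
tcp_rot: [-180.0, -0.0, 81.3]
wrist_force: [0.8, 0.8, -0.8]
opening: 0.0156
```

Run:
```python
from h import *
p=bot.camera('wrist'); c=cam(p)
im=p['color'][:,:,::-1].copy()
save(p,'w4')
a=np.linspace(0,2*np.pi,60)
for r in(.031,.027): cv2.polylines(im,[np.round(proj(c,np.c_[.5625+r*np.cos(a),-.275+r*np.sin(a),np.full(60,.1)])*16).astype(np.int32)],True,(0,255,0),1,cv2.LINE_8,4)
cv2.imwrite('pics/w4o.png',im)
plan(0.5625,-0.275,0.33,81.4,step=45)
```

```text
t 6.7 pos [ 0.5615 -0.2775  0.3298] [-1.7999e+02 -2.0000e-02  8.1380e+01] F [0.3 0.6 0.2] D [1.  2.5 0.2] turn [-0. -0. -0.] n 1
[2.6, 0.6, -0.2, -0.0002, -0.0004, -0.0004]
```

View pics/w4o.png

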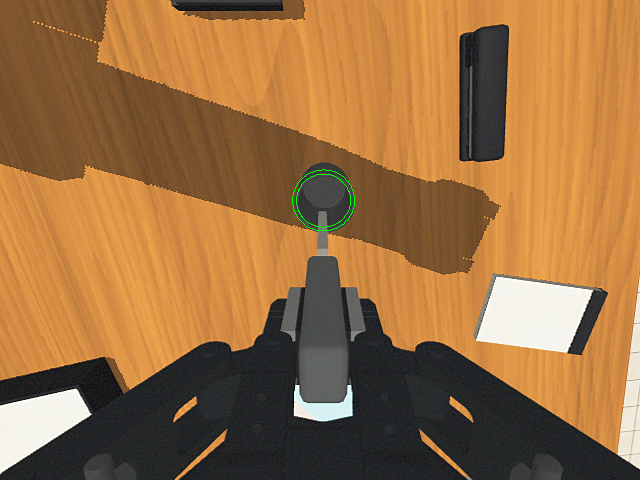

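servo_tool --motion '[[[2.6,0.6,20,0,0,0],[0,0,35,0,0,0],[0,0,30,0,0,0],[0,0,15,0,0,0],[0,0,0,0,0,0]]]'

```text
time: 7.2
ee_pos: [0.5618, -0.2741, 0.2277]
tcp_rot: [-179.8, -0.1, 81.4]
wrist_force: [-0.8, 0.2, -0.6]
opening: 0.0156
```

Run:
```python
from h import *
p=bot.camera('wrist'); save(p,'w5'); c=cam(p)
plan(0.5625,-0.275,0.148,81.4,step=25)
im=p['color'][:,:,::-1].copy()
a=np.linspace(0,2*np.pi,60)
for r in(.031,.027): cv2.polylines(im,[np.round(proj(c,np.c_[.5625+r*np.cos(a),-.275+r*np.sin(a),np.full(60,.1)])*16).astype(np.int32)],True,(0,255,0),1,cv2.LINE_8,4)
cv2.imwrite('pics/w5o.png',im)
```

```text
t 7.25 pos [ 0.5623 -0.2745  0.2296] [-1.7994e+02 -3.0000e-02  8.1430e+01] F [-0.2 -0.2 -0.2] D [  0.2  -0.5 -81.6] turn [-0.001 -0.     0.001] n 4
[-0.1, 0.1, 20.4, -0.0003, -0.0001, 0.0002]
[-0.1, 0.1, 20.4, -0.0003, -0.0001, 0.0002]
[-0.1, 0.1, 20.4, -0.0003, -0.0001, 0.0002]
[-0.1, 0.1, 20.4, -0.0003, -0.0001, 0.0002]
```

View pics/w5o.png

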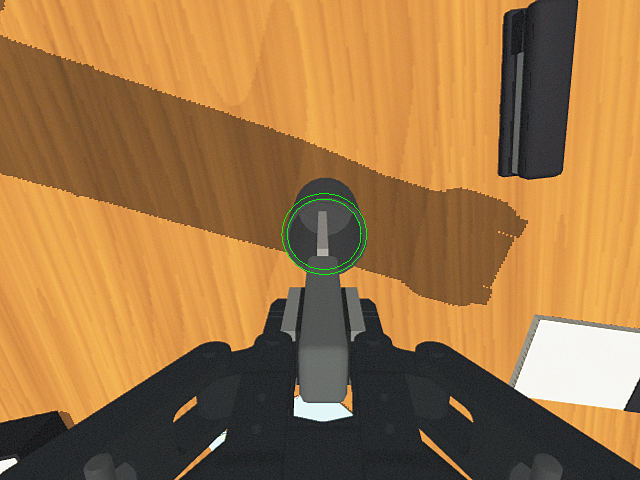

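servo_tool --motion '[[[0,0,20,0,0,0],[0,0,22,0,0,0],[0,0,20,0,0,0],[0,0,12,0,0,0],[0,0,4,0,0,0]]]'

```text
time: 7.75
ee_pos: [0.5626, -0.2755, 0.1518]
tcp_rot: [-180.0, -0.0, 81.4]
wrist_force: [-0.7, -1.4, -0.2]
opening: 0.0156
```

servo_tool --motion '[[[0,0,1.5,0,0,0],[0,0,1,0,0,0],[0,0,0,0,0,0]]]'

```text
time: 8.05
ee_pos: [0.5628, -0.2761, 0.1502]
tcp_rot: [179.9, 0.0, 81.4]
wrist_force: [1.3, 0.5, -0.4]
opening: 0.0157
```

servo_tool --motion '[[[0,0,1,0,0,0],[0,0,1,0,0,0],[0,0,0,0,0,0]]]'

```text
time: 8.35
ee_pos: [0.5625, -0.276, 0.1472]
tcp_rot: [-180.0, -0.0, 81.3]
wrist_force: [0.3, 0.3, -0.7]
opening: 0.0157
```

servo_tool --motion '[[[0,0,1,0,0,0],[0,0,1,0,0,0],[0,0,0,0,0,0]]]'

```text
time: 8.65
ee_pos: [0.5626, -0.2761, 0.1462]
tcp_rot: [179.9, 0.0, 81.3]
wrist_force: [-1.7, 0.8, 4.6]
opening: 0.0155
```

servo_tool --motion '[[[0,0,0,0,0,0],[0,0,0,0,0,0],[0,0,0,0,0,0],[0,0,0,0,0,0],[0,0,0,0,0,0]]]' --gripper 85

```text
time: 9.15
ee_pos: [0.5624, -0.276, 0.1451]
tcp_rot: [-180.0, -0.0, 81.4]
wrist_force: [-0.1, -0.5, -0.3]
opening: 0.0845
```

Run:
```python
from h import *
p=bot.camera('wrist'); save(p,'w6')
```

```text
(no output)
```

View pics/w6.png

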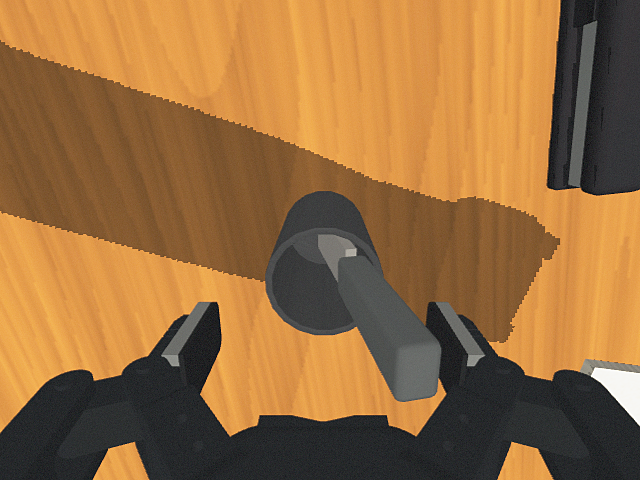

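servo_tool --motion '[[[0,4,0,0,0,0],[0,4,0,0,0,0],[0,4,0,0,0,0],[0,3,0,0,0,0],[0,0,0,0,0,0]]]'

```text
time: 9.7
ee_pos: [0.5777, -0.2783, 0.1451]
tcp_rot: [-180.0, -0.0, 81.4]
wrist_force: [1.1, 0.2, 0.0]
opening: 0.0849
```

Run:
```python
from h import *
p=bot.camera('wrist'); save(p,'w7')
```

```text
(no output)
```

View pics/w7.png

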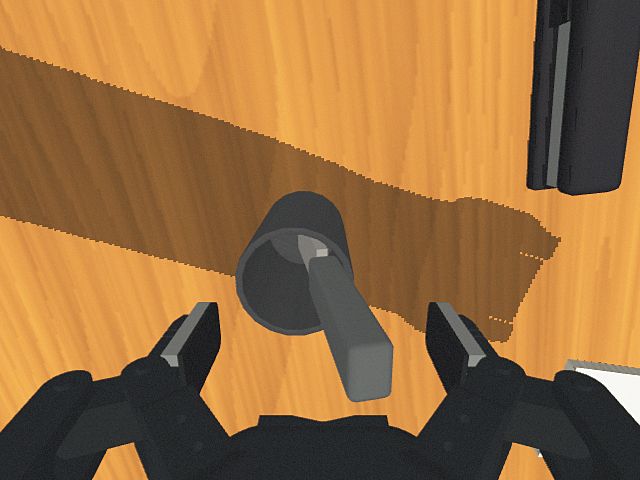

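servo_tool --motion '[[[0,0,-15,0,0,0],[0,0,-30,0,0,0],[0,0,-40,0,0,0],[0,0,-40,0,0,0],[0,0,-25,0,0,0]]]'

```text
time: 10.25
ee_pos: [0.5771, -0.2782, 0.3002]
tcp_rot: [179.8, 0.1, 81.3]
wrist_force: [0.9, -0.7, 0.1]
opening: 0.0848
```

Run:
```python
from h import *
plan(0.56,0.29,0.28,77,step=42)
```

```text
t 10.25 pos [ 0.5771 -0.2782  0.3002] [1.7976e+02 7.0000e-02 8.1340e+01] F [ 0.9 -0.7  0.1] D [-17.1 568.2 -20.2] turn [0.004 0.001 0.076] n 14
[39.9, -7.3, 1.4, 0.0003, 0.0001, 0.0054]
[39.9, -7.5, 1.4, 0.0003, 0.0001, 0.0054]
[39.9, -7.8, 1.4, 0.0003, 0.0001, 0.0054]
[39.8, -8.0, 1.4, 0.0003, 0.0001, 0.0054]
[39.8, -8.2, 1.4, 0.0003, 0.0001, 0.0054]
[39.7, -8.4, 1.4, 0.0003, 0.0001, 0.0054]
[39.7, -8.6, 1.4, 0.0003, 0.0001, 0.0054]
[39.6, -8.8, 1.4, 0.0003, 0.0001, 0.0054]
[39.6, -9.0, 1.4, 0.0003, 0.0001, 0.0054]
[39.5, -9.3, 1.4, 0.0003, 0.0001, 0.0054]
[39.5, -9.5, 1.4, 0.0003, 0.0001, 0.0054]
[39.4, -9.7, 1.4, 0.0003, 0.0001, 0.0054]
[39.4, -9.9, 1.4, 0.0003, 0.0001, 0.0054]
[39.3, -10.1, 1.4, 0.0003, 0.0001, 0.0054]
```

servo_tool --motion '[[[39,-7,0,0,0,0.006],[40,-8,0,0,0,0.006],[40,-8,0,0,0,0.006],[40,-8,0,0,0,0.006],[40,-8,0,0,0,0.006]]]'

```text
time: 10.75
ee_pos: [0.5706, -0.0741, 0.2968]
tcp_rot: [179.9, -0.0, 79.6]
wrist_force: [1.3, -0.8, -0.1]
opening: 0.0854
```

servo_tool --motion '[[[40,-8,0,0,0,0.006],[40,-9,0,0,0,0.006],[40,-9,0,0,0,0.006],[40,-9,0,0,0,0.006],[40,-9,0,0,0,0.006]]]'

```text
time: 11.25
ee_pos: [0.5658, 0.1307, 0.2969]
tcp_rot: [179.9, -0.0, 77.9]
wrist_force: [0.1, -0.7, 0.0]
opening: 0.0848
```

servo_tool --motion '[[[40,-9,5,0,0,0.006],[40,-10,5,0,0,0.006],[40,-10,5,0,0,0.006],[39,-10,5,0,0,0],[0,0,0,0,0,0]]]'

```text
time: 11.75
ee_pos: [0.5619, 0.2969, 0.2747]
tcp_rot: [-179.9, -0.0, 77.1]
wrist_force: [-0.0, 0.4, -0.1]
opening: 0.085
```

Run:
```python
from h import *
p=bot.camera('wrist'); save(p,'w8'); c=cam(p)
import pickle; pickle.dump(c,open('w8.pkl','wb'))
plan(0.573,0.307,0.28,77,step=42)
x,y,w=.557,.239,-13
im=p['color'][:,:,::-1].copy()
for col,b in [((0,255,0),box(c,x,y,w,.06,.21,.05)),((0,0,255),box(c,x,y,w,.016,.038,.112,.07)),((255,0,0),box(c,x,y,w,.016,.016,.112,-.07))]:
    cv2.polylines(im,[np.round(b*16).astype(np.int32)],True,col,1,cv2.LINE_8,4)
cv2.imwrite('pics/w8o.png',im)
t=bot.camera('top'); save(t,'top1')
```

```text
t 11.8 pos [0.5623 0.2949 0.2754] [-1.7997e+02  2.0000e-02  7.7060e+01] F [-0.4 -0.8  0.3] D [10.7 12.1  4.6] turn [-0.     0.     0.001] n 1
[14.2, 7.7, -4.6, -0.0005, 0.0003, 0.001]
```

View pics/w8o.png

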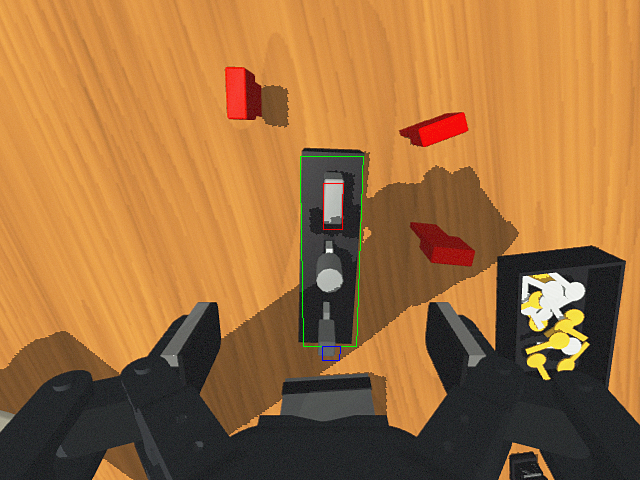

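View pics/top1.png

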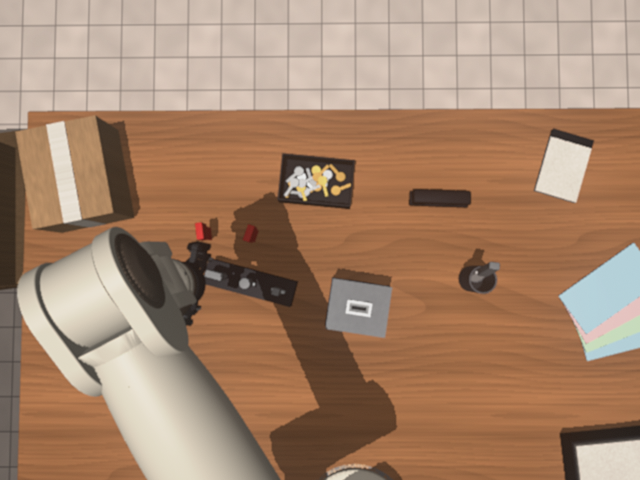

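Run:
```python
from h import *
im=cv2.imread('pics/w8.png');cv2.imwrite('pics/w8z.png',cv2.resize(im[140:360,290:375],None,fx=2.7*1,fy=2.7,interpolation=cv2.INTER_CUBIC));cv2.imwrite('pics/w8y.png',cv2.resize(im[165:240,305:360],None,fx=8,fy=8,interpolation=cv2.INTER_NEAREST))
```

```text
(no output)
```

View pics/w8z.png

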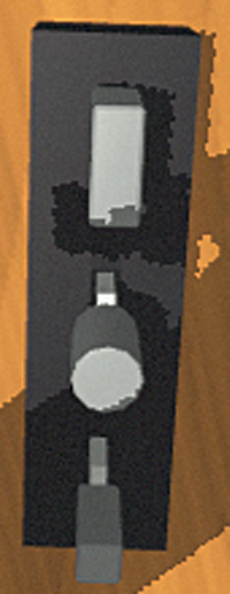

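View pics/w8y.png

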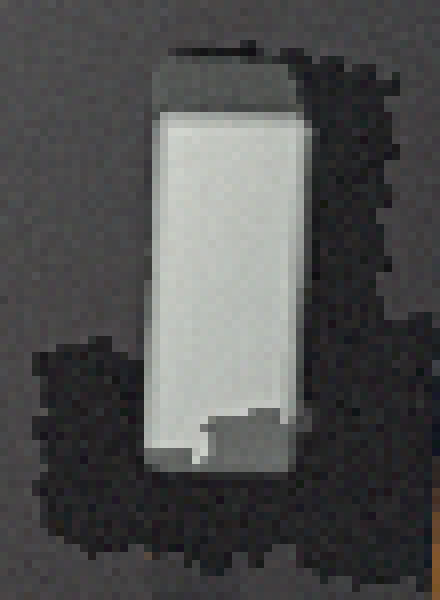

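Run:
```python
from h import *
import pickle; c=pickle.load(open('w8.pkl','rb'))
T=np.array([back(c,u,v,.112)[:2] for u,v in[(324.5,179),(343.5,179.7),(342,224),(323,223.8)]])
K=np.array([back(c,u,v,.05)[:2] for u,v in[(302.2,151.1),(364.1,153),(351.5,343),(298.1,342.2)]])
for P in(T,K):
    print(P.round(4).tolist(),P.mean(0).round(4),[np.degrees(np.arctan2(q[1],q[0])).round(1) for q in(P[0]-P[3],P[1]-P[2])],[np.linalg.norm(q).round(4) for q in(P[0]-P[1],P[3]-P[2],P[0]-P[3],P[1]-P[2])])
```

```text
[[0.5714, 0.3305], [0.586, 0.3266], [0.5773, 0.2909], [0.562, 0.2946]] [0.5742 0.3106] [np.float64(75.3), np.float64(76.2)] [np.float64(0.0152), np.float64(0.0157), np.float64(0.0371), np.float64(0.0367)]
[[0.5548, 0.3518], [0.6116, 0.337], [0.5583, 0.1348], [0.4999, 0.1492]] [0.5561 0.2432] [np.float64(74.8), np.float64(75.2)] [np.float64(0.0587), np.float64(0.0601), np.float64(0.2099), np.float64(0.2091)]
```

Run:
```python
from h import *
plan(0.574,0.311,0.16,75,rows=5)
```

```text
t 11.85 pos [0.5626 0.2935 0.2759] [1.7999e+02 1.0000e-02 7.6980e+01] F [-0.1  0.1 -0. ] D [  11.4   17.5 -115.9] turn [0.    0.    0.035] n 5
[3.9, 1.4, 23.2, 0.0, 0.0, 0.0069]
[3.9, 1.4, 23.2, 0.0, 0.0, 0.0069]
[3.9, 1.4, 23.2, 0.0, 0.0, 0.0069]
[3.9, 1.4, 23.2, 0.0, 0.0, 0.0069]
[4.0, 1.3, 23.2, 0.0, 0.0, 0.0069]
```

servo_tool --motion '[[[6.5,2.3,23,0,0,0.012],[6.5,2.3,23,0,0,0.012],[6.6,2.4,23,0,0,0.011],[0,0,25,0,0,0],[0,0,20,0,0,0]]]' --gripper 50

```text
time: 12.35
ee_pos: [0.5747, 0.3087, 0.161]
tcp_rot: [180.0, 0.0, 74.8]
wrist_force: [-0.3, 0.1, -0.9]
opening: 0.0503
```

servo_tool --motion '[[[0,0,0,0,0,0],[0,0,0,0,0,0]]]'

```text
time: 12.55
ee_pos: [0.5748, 0.3092, 0.1627]
tcp_rot: [180.0, -0.0, 74.8]
wrist_force: [-0.2, 0.2, 1.6]
opening: 0.0504
```

Run:
```python
from h import *
p=bot.camera('wrist'); save(p,'w9'); c=cam(p)
plan(0.574,0.311,0.09,75,rows=5)
im=p['color'][:,:,::-1].copy()
for b in [box(c,.5742,.3107,-15,.016,.038,.112),box(c,.556,.243,-15,.06,.21,.05)]:
    cv2.polylines(im,[np.round(b*16).astype(np.int32)],True,(0,255,0),1,cv2.LINE_8,4)
cv2.imwrite('pics/w9o.png',im)
```

```text
t 12.6 pos [0.575  0.3096 0.1634] [ 1.7991e+02 -8.0000e-02  7.4820e+01] F [-0.2  0.3  1.1] D [ -1.    1.4 -73.4] turn [ 0.002 -0.001 -0.003] n 5
[0.2, -0.3, 14.7, 0.0003, -0.0003, -0.0006]
[0.2, -0.3, 14.7, 0.0003, -0.0003, -0.0006]
[0.2, -0.3, 14.7, 0.0003, -0.0003, -0.0006]
[0.2, -0.3, 14.7, 0.0003, -0.0003, -0.0006]
[0.2, -0.3, 14.7, 0.0003, -0.0003, -0.0006]
```

View pics/w9o.png

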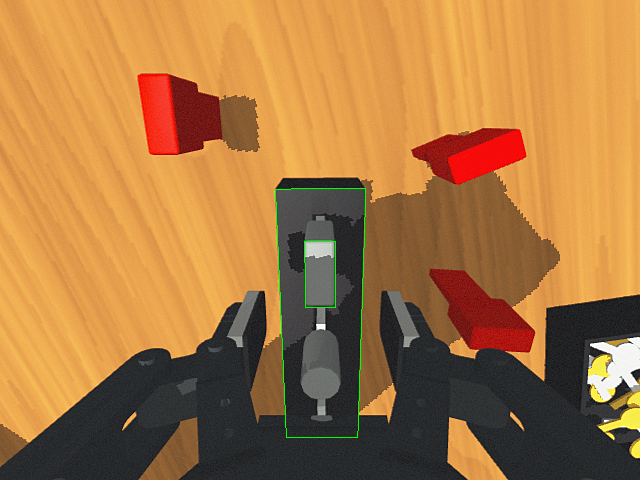

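servo_tool --motion '[[[0.5,-0.7,20,0,0,0],[0.5,-0.5,20,0,0,0],[0,0,20,0,0,0],[0,0,13,0,0,0],[0,0,0,0,0,0]]]'

```text
time: 13.1
ee_pos: [0.5733, 0.3111, 0.0876]
tcp_rot: [-179.9, 0.1, 74.9]
wrist_force: [-0.2, 0.3, -0.2]
opening: 0.0501
```

servo_tool --motion '[[[0,0,0,0,0,0],[0,0,0,0,0,0],[0,0,0,0,0,0],[0,0,0,0,0,0],[0,0,0,0,0,0]]]' --gripper 0 --newtons 50

```text
time: 13.6
ee_pos: [0.5741, 0.3118, 0.09]
tcp_rot: [179.9, -0.1, 74.9]
wrist_force: [-1.4, 0.1, 6.6]
opening: 0.0151
```

servo_tool --motion '[[[0,0,0,0,0,0],[0,0,0,0,0,0]]]'

```text
time: 13.8
ee_pos: [0.5741, 0.3118, 0.09]
tcp_rot: [179.9, -0.1, 74.9]
wrist_force: [-0.5, 0.5, 6.1]
opening: 0.0154
```

servo_tool --motion '[[[0,0,-10,0,0,0],[0,0,-25,0,0,0],[0,0,-35,0,0,0],[0,0,-40,0,0,0],[0,0,-40,0,0,0]]]'

```text
time: 14.3
ee_pos: [0.5732, 0.3113, 0.2403]
tcp_rot: [-180.0, 0.0, 74.9]
wrist_force: [-0.1, 0.2, 0.0]
opening: 0.0153
```

Run:
```python
from h import *
plan(0.5028,-0.0045,0.235,81.4,step=40)
```

```text
t 14.3 pos [0.5732 0.3113 0.2403] [-1.800e+02  1.000e-02  7.488e+01] F [-0.1  0.2  0. ] D [ -70.4 -315.8   -5.3] turn [-0.     0.    -0.114] n 9
[-35.9, 1.6, 0.6, -0.0, 0.0, -0.0126]
[-35.9, 1.2, 0.6, -0.0, 0.0, -0.0126]
[-35.9, 0.7, 0.6, -0.0, 0.0, -0.0126]
[-35.9, 0.2, 0.6, -0.0, 0.0, -0.0126]
[-35.9, -0.2, 0.6, -0.0, 0.0, -0.0126]
[-35.9, -0.7, 0.6, -0.0, 0.0, -0.0126]
[-35.9, -1.1, 0.6, -0.0, 0.0, -0.0126]
[-35.9, -1.6, 0.6, -0.0, 0.0, -0.0126]
[-35.9, -2.0, 0.6, -0.0, 0.0, -0.0126]
```

servo_tool --motion '[[[-36,2,0,0,0,-0.0126],[-36,1,0,0,0,-0.0126],[-36,1,0,0,0,-0.0126],[-36,0,0,0,0,-0.0126],[-36,0,0,0,0,-0.0126]]]'

```text
time: 14.8
ee_pos: [0.5342, 0.1343, 0.239]
tcp_rot: [180.0, -0.0, 78.5]
wrist_force: [0.6, -0.3, -0.4]
opening: 0.0156
```

servo_tool --motion '[[[-36,-1,0,0,0,-0.0126],[-36,-1,0,0,0,-0.0126],[-36,-2,0,0,0,-0.0126],[-34,-2,0,0,0,-0.0126],[0,0,0,0,0,0]]]'

```text
time: 15.3
ee_pos: [0.5024, -0.0059, 0.2394]
tcp_rot: [179.9, 0.0, 81.2]
wrist_force: [-0.1, 0.8, 0.2]
opening: 0.0155
```

servo_tool --motion '[[[0,0,0,0,0,0],[0,0,0,0,0,0]]]'

```text
time: 15.5
ee_pos: [0.5033, -0.0024, 0.2386]
tcp_rot: [180.0, -0.0, 81.4]
wrist_force: [-0.5, 0.3, -1.0]
opening: 0.0152
```

Run:
```python
from h import *
plan(0.5028,-0.0045,0.20,81.4)
p=bot.camera('wrist'); save(p,'w10'); c=cam(p)
import pickle; pickle.dump(c,open('w10.pkl','wb'))
im=p['color'][:,:,::-1].copy()
o=bot.get_obs()
e=o['ee_pos']
for b in [box(c,.5022,-.005,-8.6,.03,.054,.115),box(c,.5022,-.005,-8.6,.11,.13,.11)]:
    cv2.polylines(im,[np.round(b*16).astype(np.int32)],True,(0,255,0),1,cv2.LINE_8,4)
cv2.imwrite('pics/w10o.png',im)
cv2.imwrite('pics/w10z.png',cv2.resize(p['color'][130:330,230:410,::-1],None,fx=3,fy=3,interpolation=cv2.INTER_NEAREST))
s=bot.camera('scene'); save(s,'s10'); cv2.imwrite('pics/s10z.png',cv2.resize(s['color'][110:260,260:420,::-1],None,fx=4,fy=4,interpolation=cv2.INTER_CUBIC))
```

```text
t 15.5 pos [ 0.5033 -0.0024  0.2386] [ 1.7998e+02 -1.0000e-02  8.1390e+01] F [-0.5  0.3 -1. ] D [ -0.5  -2.1 -38.6] turn [ 0. -0. -0.] n 1
[-2.2, -0.2, 38.6, 0.0003, -0.0002, -0.0002]
```

View pics/w10o.png

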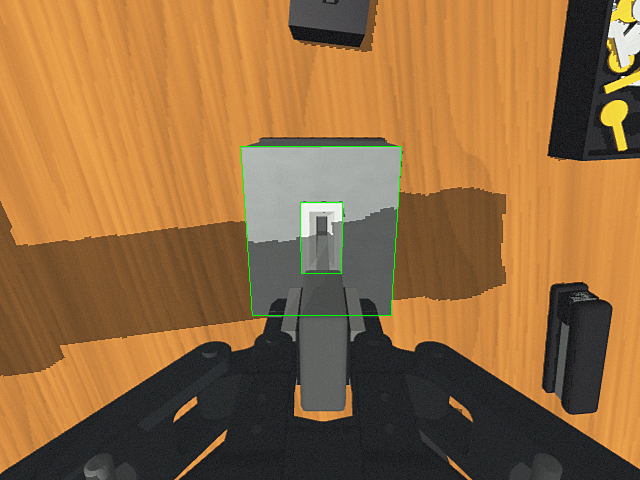

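View pics/s10z.png

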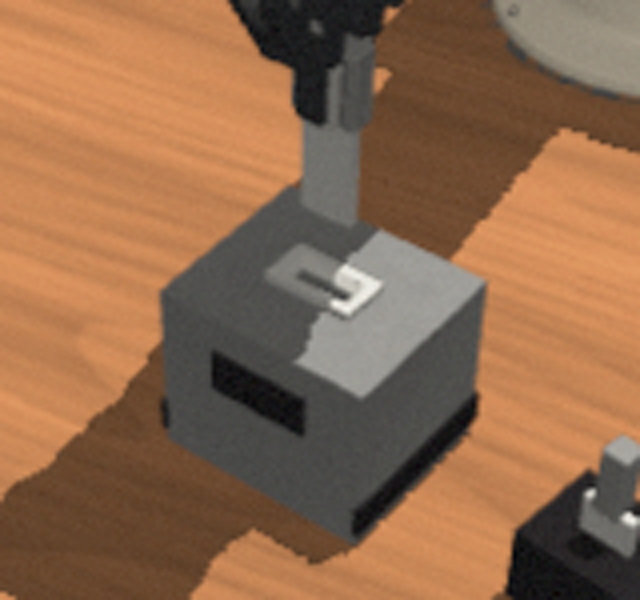

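View pics/w10z.png

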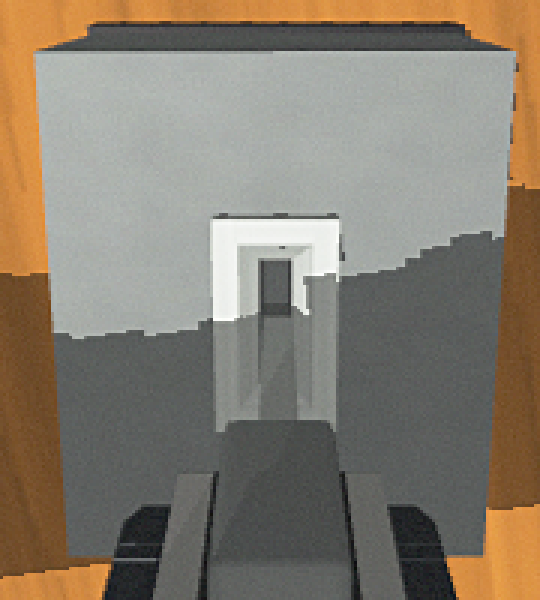

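servo_tool --motion '[[[-2.2,-0.5,10,0,0,0],[0,0,12,0,0,0],[0,0,8,0,0,0],[0,0,4,0,0,0],[0,0,0,0,0,0]]]'

```text
time: 16.1
ee_pos: [0.502, -0.005, 0.2033]
tcp_rot: [-179.9, 0.0, 81.4]
wrist_force: [-0.3, -0.6, -1.3]
opening: 0.0154
```

Run:
```python
from h import *
plan(0.5028,-0.0045,0.20,81.4)
p=bot.camera('wrist'); save(p,'w11')
cv2.imwrite('pics/w11z.png',cv2.resize(p['color'][150:350,230:410,::-1],None,fx=3,fy=3,interpolation=cv2.INTER_NEAREST))
s=bot.camera('scene'); cv2.imwrite('pics/s11z.png',cv2.resize(s['color'][110:230,280:400,::-1],None,fx=5,fy=5,interpolation=cv2.INTER_CUBIC))
```

```text
t 16.1 pos [ 0.502  -0.005   0.2033] [-1.7992e+02  1.0000e-02  8.1380e+01] F [-0.3 -0.6 -1.3] D [ 0.8  0.5 -3.3] turn [-0.001  0.    -0.   ] n 1
[0.6, 0.7, 3.3, -0.0014, 0.0002, -0.0004]
```

View pics/w11z.png

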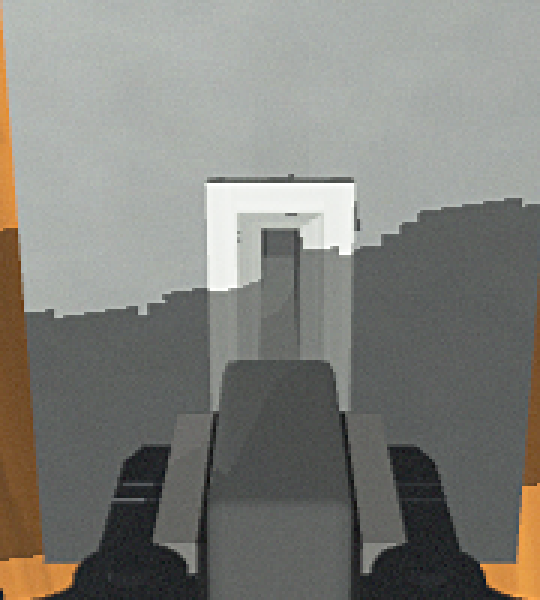

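View pics/s11z.png

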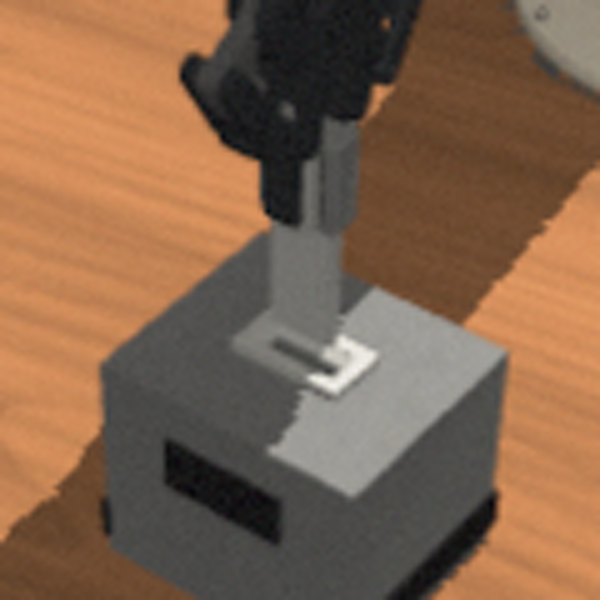

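servo_tool --motion '[[[0.4,0.6,3,0,0,0],[0,0,3,0,0,0],[0,0,3,0,0,0],[0,0,3,0,0,0],[0,0,0,0,0,0]]]'

```text
time: 16.7
ee_pos: [0.5028, -0.0048, 0.1917]
tcp_rot: [-180.0, 0.0, 81.4]
wrist_force: [-0.2, -1.0, -0.8]
opening: 0.0154
```

servo_tool --motion '[[[0,0,1.5,0,0,0],[0,0,1.5,0,0,0],[0,0,1.5,0,0,0],[0,0,0,0,0,0]]]'

```text
time: 17.1
ee_pos: [0.5029, -0.0047, 0.1875]
tcp_rot: [-180.0, 0.0, 81.4]
wrist_force: [0.5, -1.0, -0.2]
opening: 0.0157
```

No contact with the lips so far; tip about 107 mm. Continue.

servo_tool --motion '[[[0,0,1.5,0,0,0],[0,0,1.5,0,0,0],[0,0,1.5,0,0,0],[0,0,0,0,0,0]]]'

```text
time: 17.5
ee_pos: [0.5029, -0.0048, 0.183]
tcp_rot: [-180.0, 0.0, 81.4]
wrist_force: [-0.7, -0.2, -1.2]
opening: 0.016
```

servo_tool --motion '[[[0,0,2,0,0,0],[0,0,2,0,0,0],[0,0,2,0,0,0],[0,0,2,0,0,0],[0,0,0,0,0,0]]]'

```text
time: 18.0
ee_pos: [0.5028, -0.0048, 0.1749]
tcp_rot: [-180.0, 0.0, 81.4]
wrist_force: [0.0, -0.5, -0.5]
opening: 0.0155
```

servo_tool --motion '[[[0,0,3,0,0,0],[0,0,3,0,0,0],[0,0,3,0,0,0],[0,0,3,0,0,0],[0,0,3,0,0,0]]]'

```text
time: 18.5
ee_pos: [0.503, -0.0048, 0.16]
tcp_rot: [-180.0, 0.0, 81.4]
wrist_force: [0.0, -0.2, -0.6]
opening: 0.0156
```

servo_tool --motion '[[[0,0,3,0,0,0],[0,0,3,0,0,0],[0,0,3,0,0,0],[0,0,2,0,0,0],[0,0,0,0,0,0]]]'

```text
time: 19.0
ee_pos: [0.5029, -0.0047, 0.1489]
tcp_rot: [-180.0, 0.0, 81.4]
wrist_force: [0.3, -0.1, -1.5]
opening: 0.0156
```

servo_tool --motion '[[[0,0,0,0,0,0],[0,0,0,0,0,0]]]'

```text
time: 19.2
ee_pos: [0.5031, -0.0048, 0.1494]
tcp_rot: [180.0, -0.0, 81.4]
wrist_force: [0.3, -0.2, -1.8]
opening: 0.0157
```

Run:
```python
from h import *
plan(0.5028,-0.0045,0.148,81.4)
p=bot.camera('wrist'); save(p,'w12')
s=bot.camera('scene'); cv2.imwrite('pics/s12z.png',cv2.resize(s['color'][110:350,150:470,::-1],None,fx=2.4,fy=2.4,interpolation=cv2.INTER_CUBIC))
t=bot.camera('top'); save(t,'t12')
```

```text
t 19.2 pos [ 0.5031 -0.0048  0.1494] [179.99  -0.    81.37] F [ 0.3 -0.2 -1.8] D [-0.3  0.3 -1.4] turn [ 0. -0. -0.] n 1
[0.2, -0.3, 1.4, 0.0002, -0.0, -0.0005]
```

View pics/w12.png

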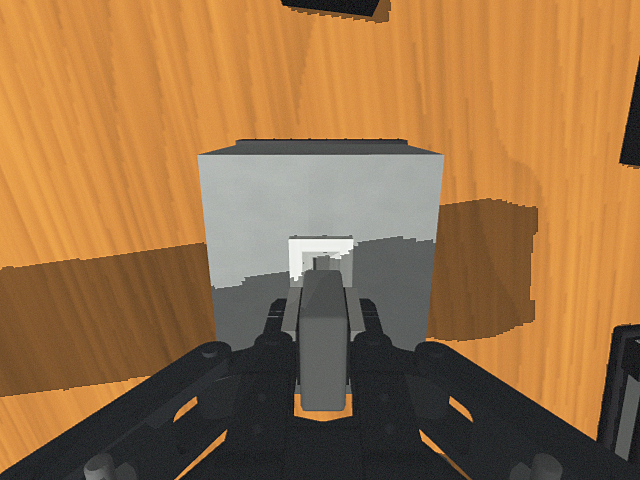

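View pics/s12z.png

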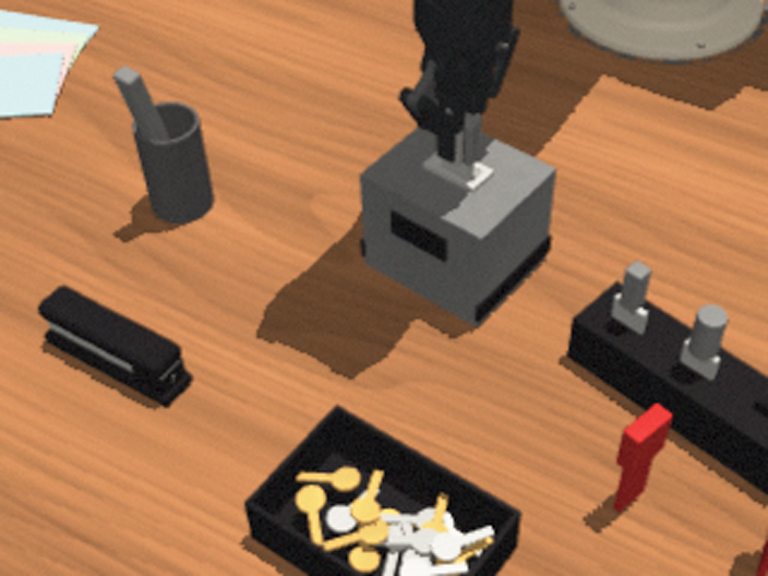

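View pics/t12.png

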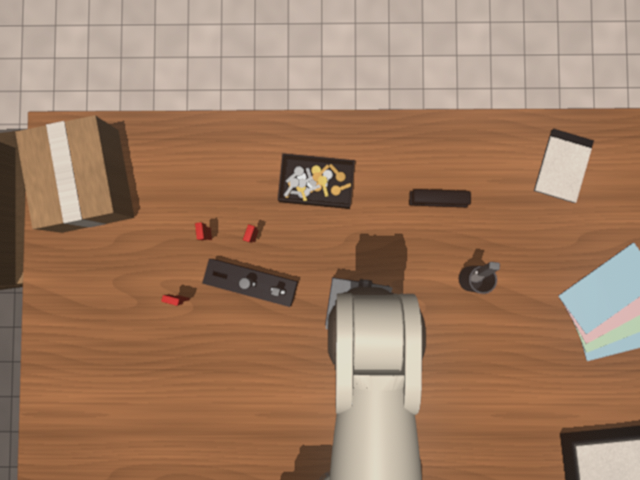

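Run:
```python
from workcell import bot
print(bot.job_done()); o=bot.get_obs(); print(o['time'],o['ee_pos'],o['wrist_force'],o['opening'])
```

```text
the job is handed in; nothing more can be done
None
the job is handed in; nothing more can be done
```

I took the wand out of the slot and stood it in the cup. I then lowered the wide tag's blade into the slot and handed the job in at about 19 s, still holding the tag.

- **Wand:** the last top and scene pictures show it in the cup, leaning against the rim, with the cup upright. When I opened the fingers it seemed to lean on one of them. I shifted the gripper 15 mm before lifting, and it settled on the rim.
- **Tag:** the tool point stood at z = 0.149 m, so I work out that about 41 mm of the 60 mm blade is inside. The shoulders are then about 14 mm above the lips. Both figures come from the height at which I gripped the tag; I did not measure them directly. The wrist picture shows no sign of the tag slipping in the grip.
- **Forces:** wrist force was under 2 N at the end. The highest I read was about 8 N, while closing on the wand.
- **Everything else:** the other two tags, the stapler, the key basket and the red look-alikes looked unmoved.

No check failed or disagreed. I could not read the state after handing in.

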